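# Open the grinder's coolant tank

### The job

Open the grinder's coolant tank: without pressing, turn the barred pressure cap anticlockwise until you feel its first stop, then press it down gently against its spring, turn on past the stop until the bar lines up with the two ribs on the tank, and lift it off. Set it down, not drop it, on the drip cup, bar up, so that it sits level with its stem in the cup, and let go. Never strain the cap, its seal or the stop, and leave the other things on the bench where they are.

Things in the scene. Friction and masses are not known exactly. Their poses are not given: they have to be found in the camera images.
- tank: fixed grey plastic coolant tank, top 115 mm above the table; its box reaches from x = -65 to +115 mm and y = -85 to +85 mm in its frame. Origin: on the axis of its steel filler neck, at table level; z up. Its x axis is the release direction of the cap
- mouth (a point): centre of the neck's mouth, at its rim, 149 mm above the tank's underside; axes as the tank's. The neck is a tube 62 mm across outside, 54 mm inside, 34 mm tall. Two tabs under the rim leave a slot 19 mm wide along x: the cap's lugs pass up only there
- rib (a point): one of two ribs, 18 mm long, on the tank's top on either side of the neck (49 mm from its axis), both on the tank's x axis: they mark the release direction. A fixed wall in the neck stops the cap 4 to 10 degrees beyond it; straining the cap in the neck with over 80 N in all (about 1.4 N m) is too much
- cap: loose steel pressure cap, about 160 g, in the neck. Origin: centre of the foot of its stem; z up; bar and lugs along its x axis. Fitted, its origin is 12 mm below the mouth and its x axis 88 to 99 degrees anticlockwise (from above) from the tank's. It opens anticlockwise and is free at 180 degrees, the bar along the tank's x axis (good to 8 degrees)
- cap_bar (a point): middle of the cap's grip bar, 46 mm above the cap's origin. Bar 56 mm long (x), 13 mm thick (y), from 31 to 61 mm above the origin. Below it a disc 74 mm across, from 25 to 31 mm, with a skirt (67 mm inside) down to 14 mm. The cap may be let go and regripped at the first stop, not while pressed
- cap_lugs (a point): foot of the cap's stem (18 mm across), at the cap's origin: two lugs along x, 49 mm tip to tip, 9 mm wide, 6 mm thick. To pass the first stop they must be pressed 3.5 to 7.5 mm down: the depth differs each time and cannot be seen, the force hardly differs (see seal). Keep the press until the bar is within 9 degrees of release
- seal: spring-loaded seal in the neck under the cap's stem, moving up and down only, 1 N per mm. Pressed on, the cap starts down at 3 to 8 N, its lugs pass below the stop at about 10.5 N, and the seal meets its hard end 3 mm deeper at about 13.5 N. More than 25 N on it damages it. Origin 111 to 130 mm above the table
- tabs (a point): on the neck's axis, at the tabs' underside, 6 mm below the rim. First stop: under each tab hides a tooth, 17 to 25 mm from the axis (place hidden, differs each time), that the unpressed lugs meet after 5 to 36 degrees of turning; feel for it. Before it the cap turns with at most 0.2 N m; 0.2 to 0.3 N m more is a firm touch; over 30 N on a tooth (1.2 N m) damages it
- cup: fixed aluminium drip cup, open round cup 61 mm across outside, 54 mm inside, 60 mm tall, inside floor at 6 mm, on a 90 mm round foot. Origin at the centre of its underside
- cup_rim (a point): centre of the cup's rim, 60 mm above the table. The cap seated on it rests with its disc on the rim: its origin 25 mm below this point, any yaw
- whetstone: grey whetstone block lying on the table, 150 x 50 x 25 mm; origin at the centre of its underside
- oil: closed black bottle, 56 mm across, 130 mm tall, standing; origin at the centre of its underside
- plaincap: spare plain round lid lying on the table, smooth, without a bar, 60 mm across, 26 mm tall; origin at the centre of its underside
- wheel: spare grinding wheel lying flat, 120 mm across with a 32 mm bore, 25 mm thick; origin at the centre of its underside
- carton: cardboard carton, 90 x 140 x 45 mm; origin at the centre of its underside
Mind the look-alikes: they are no part of the job. What is shaped like the cap but purple or yellow is not meant.

How it is judged:
By the outcome, as a careful person would: the job done as asked, in the order asked, and still so for the second after the job is handed in, with the robot touching nothing.
It also fails if it takes over 72 s, if anything falls off the work surface, if the arm or the gripper's body presses on something with over 40 N, if the wrist force passes 120 N, or if a joint passes its speed limit or range.

### The arm

A 6-joint arm with a two-finger parallel gripper is mounted at the origin on the work surface. World frame = base frame: x ahead of the robot, y to its left, z up, the work surface at z = 0. Lengths are in m, angles in degrees, forces in N, time in s.
With the tool pointing down it reaches from about 0.35 to 0.875 m from the base axis. Payload 4.2 kg.
Tool frame: the origin (TCP) lies at the very end of the fingers, on their centre line; the grasp point (between the pads) lies 19 mm behind it; z points along the fingers, x is the direction in which the jaws open and shut, and the axes are right-handed (so a half turn about z gives the same grasp; the last joint's range is limited). The gripper opens to 87 mm and grips with 3 to 60 N. Pads are 19 mm wide; open, the fingers measure 117 mm over their backs; the gripper's body (75 mm by 190 mm) begins 51 mm behind the grasp point.
Start: joints at [-49.183, 22.042, 0.453, 0, -68.411, -14.817], TCP at [0.274, -0.562, 0.223] pointing down, gripper open.
Joint ranges: [-179.83, 179.83], [-69.29, 118.12], [-61.27, 80.66], [-181.25, 117.63], [-171.15, -9.14], [-177.46, 177.46]. Speed limits (degrees/s): [159.86, 159.86, 180, 180, 180, 180].

### API

Orientations are given as a 3x3 rotation matrix whose columns are the frame's x, y, z axes.
In Python, from station import sense, capture, finish_job gives the robot as it stands.
- The arm moves only by the shell command python3 -m crank 'ROWS' [OPENING]. ROWS is JSON, a list of rows, each a list of 4 numbers: the shift along the tool's x, y, z in m, then the turn about the tool's z in rad. A call has 1 to 5 rows; each row shifts and turns the commanded pose from where the row before left it, along the tool's axes as they then stand; what a row does not reach is not made up. A row lasts 1/12 s, in which the tool goes at most 41.7 mm and 7.16 degrees, less where a joint would pass 70% of its speed; a pose out of reach is approached as far as the arm can. A call with a gripper value outside its range is refused whole. OPENING is the finger opening in m, from 0 to 0.087, set as the call begins (- or left out, the last holds). The fingers move at their own pace and stop on an object; the grip force is fixed at half the most. Time passes only in rows, so rows that do not move let the fingers close. It gives the time, the measured TCP pose, the force and the opening at its end, in the units of the state.
- sense(): the state, without advancing time (a new reading comes with each control period).
- capture(name): name is "side" or "top"; returns a dict with "pixels" (384x512x3 uint8, red, green, blue), "depth" (384x512 float32, m along the optical axis (not along the pixel's ray), 0 where there is no reading), "fx", "fy", "cx", "cy" (pixels), "world_from_camera" (4x4, takes a point from camera to world coordinates). Camera axes: x right, y down, z forward; pixel columns grow to the right and rows downward; lengths in m; the calibration is good to about 2 mm. A picture is of the moment at which its call begins.
- finish_job(): hands the job in, once; it reports no verdict.
The state is a dict: "time_s": time; "joints": joint angles; "joint_velocities": joint speeds; "effort": joint torques, N m; "tcp_pos": TCP position; "ee_rot": TCP orientation; "wrist_force": force on the tool from outside, world axes, zero at the start; "moment": the same for the moment, N m; "gripper_width": opening from 0.0 (shut) to 1.0 (fully open).
Only numpy, scipy, OpenCV 4.12 (cv2) and the standard library are available. Lean on these libraries where they do the work, as an engineer would, in place of code of your own. Each camera call takes 0.05 s, during which the arm holds its last target.

## Working session

There is one attempt and no reset: what is moved stays moved. The work goes in short steps, Python scripts to look and compute and a shell command to move; the robot and the scene stay as the last step left them, time stands still between calls to the robot, and variables do not carry over. Pictures are saved under pics/ and viewed, and the job is handed in when it is done.

```bash
ls; mkdir -p pics
python3 - <<'E'
from station import sense,capture
import cv2,numpy as np
s=sense();print({k:np.round(v,3).tolist() for k,v in s.items()})
for n in("side","top"):
    c=capture(n);cv2.imwrite(f"pics/{n}0.png",c["pixels"][:,:,::-1]);np.savez(f"{n}0.npz",**c)
    print(n,c["fx"],c["cx"],c["cy"],np.round(c["world_from_camera"],3).tolist())
E
```

```text
pics
{'time_s': 0.0, 'joints': [-49.182, 22.092, 0.379, -0.029, -68.411, -14.818], 'joint_velocities': [0.004, -0.059, 0.002, 0.076, -0.056, -0.047], 'effort': [0.001, -39.066, 18.741, 4.22, 0.011, -0.0], 'tcp_pos': [0.274, -0.561, 0.221], 'ee_rot': [[-0.438, 0.899, -0.001], [0.899, 0.438, 0.002], [0.002, -0.0, -1.0]], 'wrist_force': [0.186, -0.327, 0.463], 'moment': [0.029, 0.036, -0.017], 'gripper_width': 1.003}
side 475.1022392790026 255.78596489017784 184.85540856062892 [[-0.955, -0.197, 0.222, 0.229], [-0.297, 0.601, -0.742, 1.014], [0.013, -0.775, -0.632, 1.048], [0.0, 0.0, 0.0, 1.0]]
top 387.1393169962674 257.98619264443164 190.65356551327875 [[-0.022, -0.997, 0.079, 0.452], [-1.0, 0.022, -0.004, -0.03], [0.002, -0.079, -0.997, 1.35], [0.0, 0.0, 0.0, 1.0]]
```

View pics/top0.png

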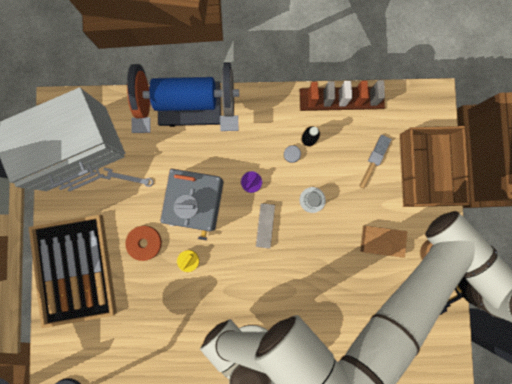

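View pics/side0.png

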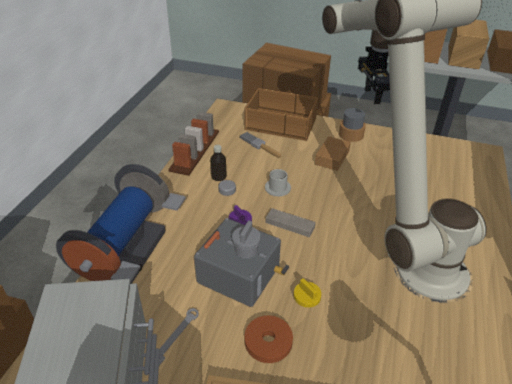

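Top view: the candidates are the grey barred cap in the tank's neck (186,207), a purple look-alike (251,182), a yellow look-alike (188,261) and the plain lid (292,154). I choose the grey one in the tank. The drip cup is at (312,199). Next, a close crop.

Run:
```python
import cv2,numpy as np
t=cv2.imread("pics/top0.png");s=cv2.imread("pics/side0.png")
a=cv2.resize(t[160:240,150:230],(480,480),interpolation=cv2.INTER_CUBIC)
b=cv2.resize(s[205:305,185:295],(317*480//288,480),interpolation=cv2.INTER_CUBIC)[:,:316]
cv2.imwrite("pics/crop0.png",np.hstack([a,b]))
z=np.load("top0.npz");d=z["depth"]
np.set_printoptions(linewidth=200,precision=3)
print(d[190:224:2,168:206:2])
```

```text
[[1.239 1.242 1.239 1.241 1.241 1.242 1.236 1.242 1.24  1.24  1.239 1.238 1.235 1.242 1.239 1.241 1.24  1.237 1.24 ]
 [1.241 1.238 1.239 1.24  1.236 1.238 1.237 1.241 1.241 1.242 1.24  1.233 1.243 1.237 1.239 1.241 1.241 1.241 1.239]
 [1.236 1.239 1.242 1.242 1.24  1.24  1.239 1.235 1.243 1.239 1.241 1.233 1.245 1.242 1.242 1.236 1.239 1.242 1.235]
 [1.241 1.241 1.239 1.239 1.239 1.237 1.189 1.191 1.186 1.186 1.19  1.187 1.237 1.243 1.239 1.241 1.24  1.24  1.238]
 [1.233 1.236 1.24  1.235 1.238 1.185 1.184 1.188 1.188 1.183 1.183 1.185 1.187 1.187 1.239 1.237 1.242 1.242 1.235]
 [1.24  1.238 1.234 1.236 1.183 1.187 1.183 1.18  1.183 1.184 1.183 1.18  1.186 1.183 1.2   1.235 1.238 1.24  1.236]
 [1.238 1.235 1.241 1.182 1.185 1.183 1.188 1.184 1.181 1.182 1.181 1.19  1.183 1.186 1.182 1.24  1.235 1.238 1.236]
 [1.235 1.231 1.239 1.178 1.153 1.158 1.154 1.151 1.154 1.154 1.154 1.156 1.188 1.183 1.178 1.235 1.239 1.237 1.238]
 [1.237 1.234 1.235 1.151 1.149 1.152 1.149 1.154 1.155 1.159 1.155 1.152 1.15  1.184 1.181 1.234 1.231 1.233 1.235]
 [1.235 1.237 1.239 1.178 1.182 1.183 1.179 1.1
[... 189 characters left out ...]
1.233 1.235 1.232 1.239 1.182 1.185 1.181 1.178 1.18  1.183 1.183 1.184 1.181 1.183 1.192 1.233 1.231 1.236 1.234]
 [1.234 1.235 1.235 1.228 1.181 1.179 1.185 1.177 1.179 1.182 1.183 1.183 1.182 1.184 1.234 1.234 1.237 1.235 1.236]
 [1.231 1.236 1.234 1.233 1.233 1.233 0.    1.181 1.181 1.179 1.181 1.184 1.184 1.231 1.234 1.23  1.233 1.231 1.238]
 [1.235 1.234 1.235 1.238 1.231 1.228 1.231 1.233 1.177 1.184 1.235 1.232 1.228 1.233 1.235 1.236 1.226 1.23  1.233]
 [1.232 1.236 1.228 1.233 1.231 1.233 1.231 1.233 1.235 1.23  1.235 1.234 1.232 1.236 1.234 1.239 1.229 1.232 1.234]
 [1.235 1.23  1.234 1.232 1.227 1.232 1.234 1.229 0.    1.225 1.234 1.238 1.229 1.224 1.231 1.231 1.235 1.228 1.237]]
```

View pics/crop0.png

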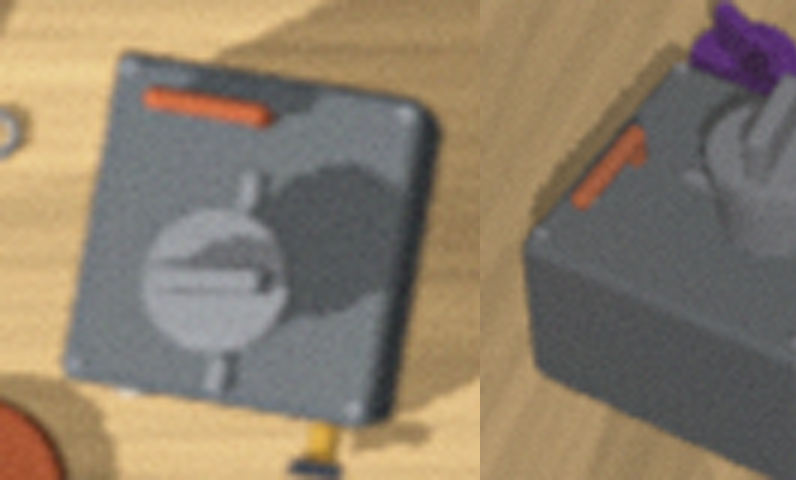

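The crop shows the grey cap with its bar roughly level in the image, across the line of the two ribs (crop 250,190 and 220,375). That matches the description. Now to measure it.

```bash
cat > h.py <<'E'
import numpy as np,cv2
from station import sense,capture
def cloud(c):
    d=c["depth"];v,u=np.indices(d.shape)
    P=np.stack([(u-c["cx"])/c["fx"]*d,(v-c["cy"])/c["fy"]*d,d,np.ones_like(d)],-1)
    W=P@np.asarray(c["world_from_camera"]).T
    W[d==0]=np.nan
    return W[...,:3]
def plane(c,u,v,z):
    M=np.asarray(c["world_from_camera"]);r=M[:3,:3]@np.array([(u-c["cx"])/c["fx"],(v-c["cy"])/c["fy"],1]);o=M[:3,3]
    return o+r*(z-o[2])/r[2]
def st():
    s=sense();R=np.array(s["ee_rot"])
    print("t%.2f"%s["time_s"],"tcp",np.round(s["tcp_pos"],4),"yaw x %.2f"%np.degrees(np.arctan2(R[1,0],R[0,0])),"z",np.round(R[:,2],3),"F",np.round(s["wrist_force"],2),"M",np.round(s["moment"],3),"w",round(float(s["gripper_width"]),3),"j",np.round(s["joints"],1))
    return s
E
python3 - <<'E'
from h import *
for n in("top","side"):
    c=np.load(n+"0.npz");W=cloud(c);z=W[...,2]
    box=(slice(150,250),slice(150,235)) if n=="top" else (slice(200,310),slice(180,295))
    sub=np.zeros(z.shape,bool);sub[box]=True
    for nm,lo,hi in(("disc",.158,.177),("bar",.19,.206),("tank",.105,.1225)):
        m=sub&(z>lo)&(z<hi);P=W[m];
        m8=m.astype(np.uint8)
        if nm=="disc":   # hull circle
            m8=(sub&(z>lo)&(z<.21)).astype(np.uint8) if 0 else m8
        cs=max(cv2.findContours(m8,0,1)[0],key=cv2.contourArea)
        zz=np.median(P[:,2])
        pts=np.array([plane(c,*p[0],zz)[:2] for p in cs],np.float32)*1000
        r=cv2.minAreaRect(pts);e=cv2.minEnclosingCircle(pts)
        print(n,nm,m.sum(),"z",zz.round(4),"mean",P.mean(0).round(4),"rect",np.round(r[0],1),np.round(r[1],1),round(r[2],1),"circ",np.round(e[0],1),round(e[1],1))
c=np.load("top0.npz");W=cloud(c)
# cup, by depth
for n,box in(("top",(slice(180,220),slice(290,335))),("side",(slice(165,200),slice(258,298)))):
    c=np.load(n+"0.npz");W=cloud(c);m=np.zeros(W.shape[:2],bool);m[box]=True
    m&=(W[...,2]>.05)&(W[...,2]<.07)
    cs=max(cv2.findContours(m.astype(np.uint8),0,1)[0],key=len)
    p=np.array([plane(c,*q[0],.06)[:2] for q in cs],np.float32)*1000
    e=cv2.minEnclosingCircle(p);el=cv2.fitEllipse(p)
    print(n,"cup",m.sum(),np.round(e[0],1),e[1],"ell",np.round(el[0],1),np.round(el[1],1),"median z",np.median(W[m][:,2]))
# ribs
c=np.load("top0.npz")
g=cv2.cvtColor(c["pixels"],cv2.COLOR_RGB2GRAY).astype(int)
np.set_printoptions(linewidth=220)
print(g[186:198,184:200]);print(g[216:229,178:196])
E
```

```text
top disc 368 z 0.1668 mean [0.5022 0.1881 0.1669] rect [501.7 188.4] [70.3 70.5] 89.5 circ [502.8 189. ] 36.9
top bar 85 z 0.1965 mean [0.5025 0.1874 0.1963] rect [502.  188.9] [56.7 11.9] 88.8 circ [502.  188.9] 28.5
top tank 2386 z 0.1139 mean [0.5285 0.1806 0.1138] rect [526.9 183.9] [169.1 178.7] 79.3 circ [526.5 184.5] 118.2
side disc 418 z 0.1685 mean [0.4991 0.1959 0.1682] rect [501.2 192.7] [70.2 79.2] 17.0 circ [501.6 192.6] 41.0
side bar 97 z 0.198 mean [0.5011 0.1905 0.1974] rect [500.5 190.6] [61.3 15.1] 86.6 circ [502.7 190.5] 30.7
side tank 2440 z 0.1156 mean [0.5232 0.2037 0.1152] rect [524.  189.7] [176. 182.] 79.2 circ [525.8 189. ] 121.2
top cup 67 [ 522.9 -220.3] 30.670063018798828 ell [ 523.2 -219.8] [58.3 58.4] median z 0.05800928313941145
side cup 112 [ 524.1 -218.4] 36.21871566772461 ell [ 521.8 -218.9] [60.2 68.4] median z 0.05788956957178898
[[120 123 119 121 124 124 123 121 121 124 127 124 122 120 121 124]
 [119 122 117 125 121 118 119 118 118 120 121 122 123 120 126 123]
 [121 126 124 123 123 119 122 130 122 110 115 118 125 125 124 119]
 [123 123 119 124 11
[... 859 characters left out ...]
118 124 121 122 127 127]
 [118 127 123 124 123 121 131 144 152 120  95 102 124 121 122 127 118 119]
 [123 121 122 122 123 124 135 156 154 126  95 108 117 124 125 121 124 126]
 [124 120 127 126 122 121 142 156 150 116  92 101 128 126 129 126 125 122]
 [121 121 124 127 122 123 148 158 141 108  85 105 120 121 126 125 123 120]
 [116 121 119 122 117 128 148 157 133  99  96 111 120 124 123 125 127 122]
 [126 127 118 115 116 118 125 132 128 106 113 121 126 120 122 124 123 124]
 [173 160 151 139 129 130 132 132 122 113 119 113 116 121 116 125 122 124]
 [195 194 192 181 184 183 173 161 148 133 128 129 127 126 120 115 121 118]
 [196 197 194 196 190 193 190 186 182 177 178 177 171 160 146 133 129 126]]
```

```bash
python3 -m crank '[[0,0,-0.008,-0.1065],[0,0,-0.008,-0.1065],[0,0,-0.008,-0.1065],[0,0,-0.008,-0.1065],[0,0,-0.008,-0.1065]]' 0.06; python3 -m crank '[[0,0,0,-0.1065],[0,0,0,-0.1065],[0,0,0,-0.1065],[0,0,0,-0.1065],[0,0,0,-0.1065]]'
cat >> h.py <<'E'
def go(x,y,z=None,yaw=None,step=.038):
    s=st();p=np.array(s["tcp_pos"]);R=np.array(s["ee_rot"])
    d=R.T@(np.array([x,y,p[2] if z is None else z])-p)
    n=int(np.ceil(np.linalg.norm(d)/step))
    w=0
    if yaw is not None:
        w=-((yaw-np.degrees(np.arctan2(R[1,0],R[0,0]))+180)%360-180)
    print("tool shift",d.round(4),"n",n,"per row",(d/n).round(4),"turn deg %.2f rad %.4f"%(w,np.radians(w)))
E
python3 -c "
from h import *
go(.5015,.1895,.255,177)"
```

```text
time_s: 0.52
tcp_pos: [0.2739, -0.5614, 0.2622]
ee_rot: [[-0.837, 0.547, -0.001], [0.547, 0.837, 0.001], [0.001, 0.001, -1.0]]
wrist_force: [-0.5, -0.3, 1.3]
gripper_width: 0.727
time_s: 0.93
tcp_pos: [0.2739, -0.5614, 0.2619]
ee_rot: [[-0.999, 0.047, -0.001], [0.047, 0.999, 0.001], [0.001, 0.001, -1.0]]
wrist_force: [0.3, -0.3, -0.7]
gripper_width: 0.689
t0.93 tcp [ 0.2739 -0.5614  0.2619] yaw x 177.32 z [-0.001  0.001 -1.   ] F [ 0.32 -0.28 -0.68] M [0.079 0.151 0.079] w 0.689 j [-49.2  20.7   4.1  -0.  -73.5  46.5]
tool shift [-0.1922  0.7607  0.0076] n 21 per row [-0.0092  0.0362  0.0004] turn deg 0.32 rad 0.0055
```

```bash
M='see'; python3 -m crank '[[-0.0092,0.0362,0,0],[-0.0092,0.0362,0,0],[-0.0092,0.0362,0,0],[-0.0092,0.0362,0,0],[-0.0092,0.0362,0,0]]' >/dev/null;  python3 -m crank '[[-0.0092,0.0362,0,0],[-0.0092,0.0362,0,0],[-0.0092,0.0362,0,0],[-0.0092,0.0362,0,0],[-0.0092,0.0362,0,0]]';  python3 -m crank '[[-0.0092,0.0362,0,0],[-0.0092,0.0362,0,0],[-0.0092,0.0362,0,0],[-0.0092,0.0362,0,0],[-0.0092,0.0362,0,0]]'
python3 -c "
from h import *
go(.5015,.1895,.255,177)"
```

```text
time_s: 1.77
tcp_pos: [0.3845, -0.2032, 0.2624]
ee_rot: [[-0.999, 0.052, -0.0], [0.052, 0.999, 0.0], [0.0, 0.0, -1.0]]
wrist_force: [1.2, 1.2, 0.2]
gripper_width: 0.691
time_s: 2.18
tcp_pos: [0.4398, -0.0247, 0.2625]
ee_rot: [[-0.999, 0.052, -0.0], [0.052, 0.999, 0.0], [0.0, 0.0, -1.0]]
wrist_force: [0.8, -0.1, 0.2]
gripper_width: 0.692
t2.18 tcp [ 0.4398 -0.0247  0.2625] yaw x 177.04 z [-0.  0. -1.] F [ 0.83 -0.05  0.24] M [-0.013 -0.035 -0.03 ] w 0.692 j [ 18.    1.9 -19.8  -0.  -68.3 -21. ]
tool shift [-0.0505  0.2171  0.0075] n 6 per row [-0.0084  0.0362  0.0013] turn deg 0.04 rad 0.0007
```

```bash
python3 -m crank '[[-0.0084,0.0362,0,0],[-0.0084,0.0362,0,0],[-0.0084,0.0362,0,0],[-0.0084,0.0362,0,0],[-0.0084,0.0362,0,0]]' >/dev/null;  python3 -m crank '[[-0.0084,0.0362,0,0],[0,0,0,0]]' >/dev/null
python3 - <<'E'
from h import *
go(.5015,.1895,.172,177)
for n in("top","side"):
    c=capture(n);np.savez(f"{n}1.npz",**c);cv2.imwrite(f"pics/{n}1.png",c["pixels"][:,:,::-1])
a=cv2.resize(cv2.imread("pics/top1.png")[140:260,130:250],(400,400),interpolation=cv2.INTER_CUBIC)
b=cv2.resize(cv2.imread("pics/side1.png")[180:300,180:300],(400,400),interpolation=cv2.INTER_CUBIC)
cv2.imwrite("pics/c1.png",np.hstack([a,b]))
E
```

```text
t2.77 tcp [0.503  0.1927 0.2612] yaw x 177.28 z [ 0.  0. -1.] F [ 0.75 -0.34  0.45] M [-0.015  0.012  0.013] w 0.687 j [ 38.2  12.1  -8.   -0.  -69.8 -40.9]
tool shift [ 0.0014 -0.0033  0.0892] n 3 per row [ 0.0005 -0.0011  0.0297] turn deg 0.28 rad 0.0049
```

View pics/c1.png

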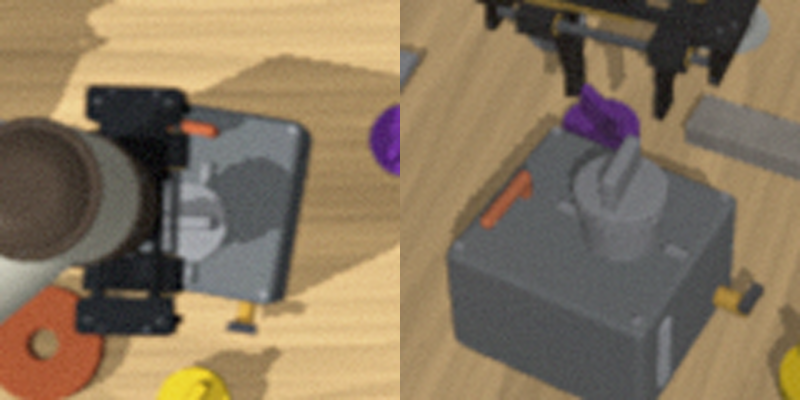

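Side crop: the open fingers are above the cap and straddle its bar, with room to go down. Descending and gripping.

```bash
python3 -m crank '[[0.0004,-0.001,0.025,0],[0.0004,-0.001,0.025,0],[0.0004,-0.001,0.025,0],[0,0,0.008,0],[0,0,0.004,0]]' >/dev/null;  python3 -m crank '[[0,0,0,0],[0,0,0,0]]' >/dev/null
python3 - <<'E'
from h import *
go(.5015,.1895,.174,177)
for n in("top","side"):
    c=capture(n);np.savez(f"{n}2.npz",**c);cv2.imwrite(f"pics/{n}2.png",c["pixels"][:,:,::-1])
b=cv2.resize(cv2.imread("pics/side2.png")[180:300,180:300],(600,600),interpolation=cv2.INTER_CUBIC)
cv2.imwrite("pics/c2.png",b)
E
```

```text
t3.45 tcp [0.5012 0.1848 0.177 ] yaw x 177.01 z [ 0.002  0.001 -1.   ] F [ 1.24 -0.25 -0.23] M [-0.024  0.018 -0.025] w 0.687 j [ 37.7  15.4 -16.3   0.  -58.1 -40.7]
tool shift [-0.0001  0.0048  0.003 ] n 1 per row [-0.0001  0.0048  0.003 ] turn deg 0.01 rad 0.0002
```

View pics/c2.png

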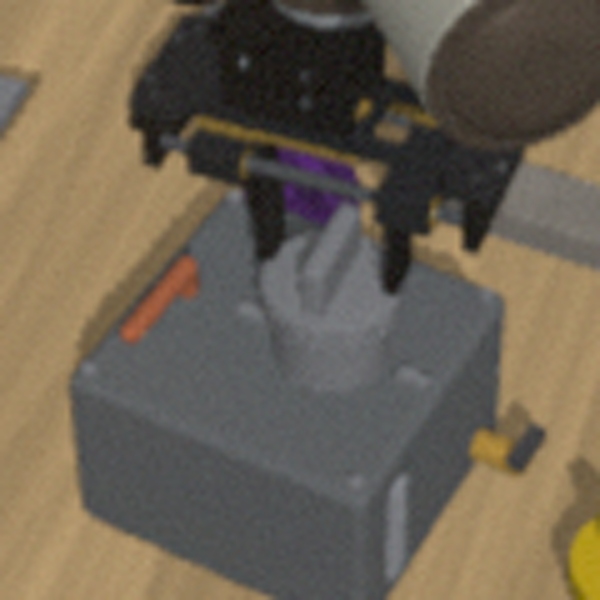

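The fingers straddle the bar. I'll correct +4.5 mm along tool y, then close.

```bash
python3 -m crank '[[0,0.0045,0.003,0],[0,0,0,0],[0,0,0,0]]' >/dev/null; python3 -c "
from h import *
go(.5015,.1895,.174,177)"
```

```text
t3.80 tcp [0.5006 0.1896 0.1728] yaw x 177.05 z [ 0.  0. -1.] F [-0.67 -0.29 -0.42] M [ 0.07   0.16  -0.004] w 0.689 j [ 38.1  15.8 -16.4  -0.  -57.8 -41.1]
tool shift [-0.0009 -0.     -0.0012] n 1 per row [-0.0009 -0.     -0.0012] turn deg 0.05 rad 0.0008
```

```bash
python3 -m crank '[[-0.0006,0,-0.001,0],[0,0,0,0],[0,0,0,0],[0,0,0,0],[0,0,0,0]]' 0 >/dev/null; python3 -c "
from h import *
st()";python3 -m crank '[[0,0,0,0],[0,0,0,0],[0,0,0,0],[0,0,0,0]]' >/dev/null; python3 -c "
from h import *
go(.5015,.1895,.174,177)"
```

```text
t4.22 tcp [0.5011 0.1892 0.1735] yaw x 177.02 z [-0. -0. -1.] F [-0.15  0.3  -0.7 ] M [0.036 0.088 0.011] w 0.397 j [ 38.   15.8 -16.3  -0.  -57.9 -41. ]
t4.55 tcp [0.5013 0.1892 0.1736] yaw x 177.03 z [ 0.  0. -1.] F [ 0.17 -0.27 -0.15] M [-0.017 -0.02   0.054] w 0.145 j [ 38.   15.8 -16.3   0.  -57.9 -41. ]
tool shift [-0.0002  0.0003 -0.0004] n 1 per row [-0.0002  0.0003 -0.0004] turn deg 0.03 rad 0.0006
```

```bash
python3 -m crank '[[0,0,0,0],[0,0,0,0]]'|tail -1; echo 'from h import *
st()' > s.py; python3 s.py
python3 -m crank '[[0,0,0,-0.0175],[0,0,0,-0.0175]]'>/dev/null; python3 s.py
python3 -m crank '[[0,0,0,-0.0175],[0,0,0,0]]'>/dev/null; python3 s.py
```

```text
gripper_width: 0.145
t4.72 tcp [0.5013 0.1892 0.1736] yaw x 177.02 z [ 0. -0. -1.] F [ 1.13 -0.71 -0.  ] M [-0.084 -0.086  0.084] w 0.145 j [ 38.   15.8 -16.3   0.  -57.9 -41. ]
t4.88 tcp [0.5012 0.1892 0.1736] yaw x 179.11 z [ 0.  0. -1.] F [ 0.73 -0.68  0.25] M [-0.03  -0.078 -0.08 ] w 0.142 j [ 38.   15.8 -16.3  -0.  -57.9 -38.9]
t5.05 tcp [0.5011 0.1892 0.1736] yaw x -179.91 z [ 0.  0. -1.] F [ 1.12 -0.    0.76] M [-0.053 -0.073 -0.031] w 0.146 j [ 38.   15.8 -16.3   0.  -57.9 -37.9]
```

```bash
python3 -m crank '[[0,0,0,-0.0175],[0,0,0,0]]'>/dev/null; python3 s.py
python3 -m crank '[[0,0,0,-0.0175],[0,0,0,0]]'>/dev/null; python3 s.py
python3 -m crank '[[0,0,0,-0.0175],[0,0,0,0]]'>/dev/null; python3 s.py
```

```text
t5.22 tcp [0.5011 0.1892 0.1736] yaw x -178.91 z [-0. -0. -1.] F [-0.92 -0.6   0.07] M [ 0.002 -0.028  0.021] w 0.15 j [ 38.   15.8 -16.3   0.  -57.9 -37. ]
t5.38 tcp [0.5011 0.1892 0.1736] yaw x -177.91 z [-0. -0. -1.] F [ 0.14 -0.05  0.83] M [ 0.042  0.1   -0.062] w 0.149 j [ 38.   15.8 -16.3  -0.  -57.9 -35.9]
t5.55 tcp [0.5011 0.1892 0.1736] yaw x -176.91 z [-0. -0. -1.] F [-0.43  0.1   0.28] M [-0.055  0.11  -0.058] w 0.146 j [ 38.   15.8 -16.3  -0.  -57.9 -34.9]
```

Run:
```python
from h import *
for n in("side",):
    c=capture(n);np.savez(f"{n}3.npz",**c);cv2.imwrite(f"pics/{n}3.png",c["pixels"][:,:,::-1])
b=cv2.resize(cv2.imread("pics/side3.png")[180:300,180:300],(600,600),interpolation=cv2.INTER_CUBIC)
cv2.imwrite("pics/c3.png",b)
```

```text
(no output)
```

View pics/c3.png

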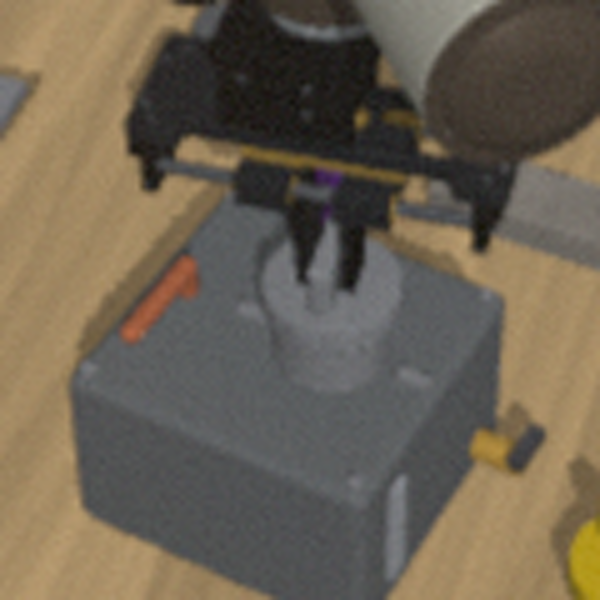

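The bar sits between the fingers and turns with the tool, with little moment so far. Turning on in small steps, watching the moment.

```bash
python3 -m crank '[[0,0,0,-0.0175],[0,0,0,0]]'>/dev/null; python3 s.py
python3 -m crank '[[0,0,0,-0.0175],[0,0,0,0]]'>/dev/null; python3 s.py
python3 -m crank '[[0,0,0,-0.0175],[0,0,0,0]]'>/dev/null; python3 s.py
```

```text
t5.77 tcp [0.501  0.1892 0.1735] yaw x -175.91 z [-0. -0. -1.] F [0.96 0.25 1.28] M [-0.071  0.247  0.003] w 0.149 j [ 38.   15.8 -16.3  -0.  -57.9 -33.9]
t5.93 tcp [0.5011 0.1892 0.1736] yaw x -174.90 z [-0. -0. -1.] F [-0.81 -0.99  1.08] M [-0.047  0.302  0.02 ] w 0.144 j [ 38.   15.8 -16.3  -0.  -57.9 -32.9]
t6.10 tcp [0.501  0.1892 0.1736] yaw x -173.90 z [-0. -0. -1.] F [-1.08 -0.    1.3 ] M [-0.004  0.336  0.024] w 0.148 j [ 38.   15.8 -16.3  -0.  -57.9 -31.9]
```

```bash
python3 -m crank '[[0,0,0,-0.0175],[0,0,0,0]]'>/dev/null; python3 s.py
python3 -m crank '[[0,0,0,-0.0175],[0,0,0,0]]'>/dev/null; python3 s.py
```

```text
t6.27 tcp [0.501  0.1891 0.1736] yaw x -172.90 z [-0. -0. -1.] F [-0.83 -0.41  0.3 ] M [-0.047  0.396  0.025] w 0.146 j [ 38.   15.8 -16.3  -0.  -57.9 -30.9]
t6.43 tcp [0.501  0.1892 0.1736] yaw x -171.89 z [-0. -0. -1.] F [-1.95 -0.69  2.17] M [-0.025  0.444 -0.006] w 0.147 j [ 38.   15.8 -16.3  -0.  -57.9 -29.9]
```

```bash
python3 -m crank '[[0,0,0,-0.0175],[0,0,0,0]]'>/dev/null; python3 s.py
python3 -m crank '[[0,0,0,-0.0175],[0,0,0,0]]'>/dev/null; python3 s.py
```

```text
t6.60 tcp [0.5011 0.1891 0.1736] yaw x -170.89 z [-0. -0. -1.] F [-1.38 -0.53  2.5 ] M [-0.061  0.509 -0.002] w 0.142 j [ 38.   15.8 -16.3  -0.  -57.9 -28.9]
t6.77 tcp [0.5011 0.1892 0.1736] yaw x -169.89 z [-0. -0. -1.] F [-1.35 -0.    1.58] M [ 0.009  0.554 -0.013] w 0.146 j [ 38.   15.8 -16.3  -0.  -57.9 -27.9]
```

```bash
python3 -m crank '[[0.0005,0,0,0],[0,0,0,0]]'>/dev/null; python3 s.py
python3 - <<'E'
from h import *
for n in("side",):
    c=capture(n);np.savez(f"{n}4.npz",**c);cv2.imwrite(f"pics/{n}4.png",c["pixels"][:,:,::-1])
b=cv2.resize(cv2.imread("pics/side4.png")[200:290,190:280],(600,600),interpolation=cv2.INTER_CUBIC)
cv2.imwrite("pics/c4.png",b)
E
```

```text
t6.93 tcp [0.501  0.1892 0.1736] yaw x -169.93 z [ 0.001  0.    -1.   ] F [ 0.24 -1.19  0.72] M [-0.171 -0.048  0.041] w 0.144 j [ 38.1  15.8 -16.3   0.  -57.8 -28. ]
```

View pics/c4.png

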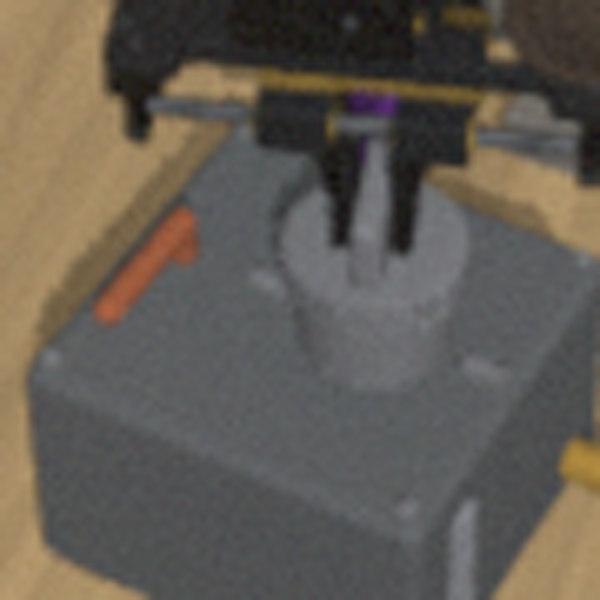

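The nudge cleared the sideways load, so the turning axis was about 2 mm off along the bar and it wasn't the stop. I'll carry on with small corrections.

```bash
python3 -m crank '[[0.00004,0,0,-0.0175],[0,0,0,0]]'>/dev/null; python3 s.py
python3 -m crank '[[0.00004,0,0,-0.0175],[0,0,0,0]]'>/dev/null; python3 s.py
```

```text
t7.15 tcp [0.5009 0.1892 0.1735] yaw x -168.89 z [ 0.001  0.    -1.   ] F [ 0.6  -0.23  1.01] M [-0.098 -0.127 -0.005] w 0.148 j [ 38.1  15.8 -16.3   0.  -57.9 -27. ]
t7.32 tcp [0.5008 0.1892 0.1736] yaw x -167.89 z [ 0.  0. -1.] F [ 2.09 -0.27  0.75] M [-0.115 -0.201  0.014] w 0.147 j [ 38.1  15.8 -16.3   0.  -57.9 -26. ]
```

```bash
python3 -m crank '[[0.00004,0,0,-0.0175],[0,0,0,0]]'>/dev/null; python3 s.py
python3 -m crank '[[0.00004,0,0,-0.0175],[0,0,0,0]]'>/dev/null; python3 s.py
```

```text
t7.48 tcp [0.5007 0.1892 0.1736] yaw x -166.88 z [ 0.  0. -1.] F [ 1.64  0.44 -0.33] M [-0.105 -0.339 -0.026] w 0.15 j [ 38.1  15.8 -16.4   0.  -57.9 -25. ]
t7.65 tcp [0.5006 0.1892 0.1736] yaw x -165.88 z [ 0.  0. -1.] F [1.13 0.25 0.35] M [ 0.024 -0.429 -0.009] w 0.147 j [ 38.1  15.8 -16.4   0.  -57.9 -24. ]
```

```bash
python3 -m crank '[[0.00004,0,0,-0.0175],[0,0,0,0]]'>/dev/null; python3 s.py
python3 -m crank '[[0.00004,0,0,-0.0175],[0,0,0,0]]'>/dev/null; python3 s.py
```

```text
t7.82 tcp [0.5005 0.1892 0.1736] yaw x -164.87 z [ 0.  0. -1.] F [ 1.52 -0.62 -0.67] M [-0.088 -0.345 -0.045] w 0.146 j [ 38.1  15.8 -16.4   0.  -57.9 -23. ]
t7.98 tcp [0.5005 0.1891 0.1736] yaw x -163.87 z [ 0.  0. -1.] F [ 1.02  1.   -0.63] M [-0.021 -0.341  0.005] w 0.147 j [ 38.1  15.7 -16.4  -0.  -57.9 -22. ]
```

```bash
python3 -m crank '[[-0.0002,0,0,-0.0175],[0,0,0,0]]'>/dev/null; python3 s.py
python3 -m crank '[[0,0,0,-0.0175],[0,0,0,0]]'>/dev/null; python3 s.py
```

```text
t8.15 tcp [0.5005 0.1891 0.1736] yaw x -162.88 z [-0.  0. -1.] F [ 0.43 -0.28  0.29] M [ 0.052 -0.2   -0.069] w 0.148 j [ 38.1  15.8 -16.3  -0.  -57.9 -20.9]
t8.32 tcp [0.5005 0.1891 0.1736] yaw x -161.88 z [-0.  0. -1.] F [0.56 1.09 1.1 ] M [ 0.03  -0.092 -0.102] w 0.146 j [ 38.1  15.8 -16.4  -0.  -57.9 -19.9]
```

```bash
python3 -m crank '[[0,0,0,-0.0175],[0,0,0,0]]'>/dev/null; python3 s.py
python3 -m crank '[[0,0,0,-0.0175],[0,0,0,0]]'>/dev/null; python3 s.py
```

```text
t8.48 tcp [0.5006 0.1892 0.1736] yaw x -160.89 z [-0.  0. -1.] F [0.87 0.01 0.78] M [ 0.101 -0.048 -0.24 ] w 0.15 j [ 38.1  15.8 -16.3  -0.  -57.9 -19. ]
t8.65 tcp [0.5006 0.1891 0.1736] yaw x -159.90 z [-0.  0. -1.] F [0.77 0.16 1.44] M [ 0.119 -0.033 -0.327] w 0.144 j [ 38.1  15.8 -16.3  -0.  -57.9 -18. ]
```

```bash
python3 -m crank '[[0,0,0,-0.0175],[0,0,0,0]]'>/dev/null; python3 s.py
python3 -m crank '[[0,0,0,-0.0175],[0,0,0,0]]'>/dev/null; python3 s.py
```

```text
t8.82 tcp [0.5006 0.1892 0.1736] yaw x -158.90 z [-0.  0. -1.] F [ 0.88 -0.53  1.02] M [ 0.17   0.069 -0.457] w 0.147 j [ 38.1  15.8 -16.3  -0.  -57.9 -17. ]
t8.98 tcp [0.5006 0.1891 0.1735] yaw x -157.89 z [-0.  0. -1.] F [-0.29  0.28  1.54] M [ 0.161  0.067 -0.551] w 0.146 j [ 38.1  15.8 -16.4  -0.  -57.9 -16. ]
```

Firm touch felt: the moment rose steadily from about 0 to −0.55 N m after roughly 21° of turning. I'll back off to unload the tooth, then regrip here, shifted 1.2 mm along the bar to centre on the axis.

```bash
python3 -m crank '[[0,0,0,0.0175],[0,0,0,0.0175],[0,0,0,0.0175],[0,0,0,0]]'>/dev/null; python3 s.py
python3 -m crank '[[0,0,0,0],[0,0,0,0],[0,0,0,0],[0,0,0,0]]' 0.035 >/dev/null; python3 s.py
python3 -m crank '[[0,-0.0012,0,0],[0,0,0,0],[0,0,0,0]]' >/dev/null; python3 s.py
python3 -m crank '[[0,0,0,0],[0,0,0,0],[0,0,0,0],[0,0,0,0],[0,0,0,0]]' 0 >/dev/null; python3 s.py
python3 -m crank '[[0,0,0,0],[0,0,0,0]]' >/dev/null; python3 s.py
```

```text
t9.32 tcp [0.5006 0.1892 0.1736] yaw x -160.93 z [ 0. -0. -1.] F [0.01 0.77 2.23] M [ 0.146  0.095 -0.256] w 0.146 j [ 38.1  15.8 -16.4   0.  -57.9 -19. ]
t9.65 tcp [0.5004 0.1889 0.1733] yaw x -160.90 z [-0.001 -0.001 -1.   ] F [0.09 0.33 0.62] M [-0.022  0.114  0.   ] w 0.351 j [ 38.1  15.8 -16.4   0.  -57.9 -19. ]
t9.90 tcp [0.501  0.1879 0.1735] yaw x -160.92 z [-0. -0. -1.] F [0.21 0.51 1.16] M [-0.013  0.122  0.053] w 0.397 j [ 37.9  15.8 -16.4   0.  -57.9 -18.9]
t10.32 tcp [0.5011 0.188  0.1736] yaw x -160.95 z [ 0.  0. -1.] F [-0.65 -0.81 -0.48] M [ 0.001  0.004 -0.269] w 0.146 j [ 37.9  15.8 -16.4   0.  -57.9 -18.9]
t10.48 tcp [0.5011 0.188  0.1736] yaw x -160.94 z [ 0.  0. -1.] F [ 0.25 -0.93 -0.32] M [ 0.011  0.027 -0.165] w 0.147 j [ 37.9  15.8 -16.4  -0.  -57.9 -18.9]
```

```bash
python3 -m crank '[[0,0,0,0.0175],[0,0,0,0.0175],[0,0,0,0]]'>/dev/null; python3 s.py
python3 -m crank '[[0,0,0.001,0],[0,0,0,0]]'>/dev/null; python3 s.py
python3 -m crank '[[0,0,0.001,0],[0,0,0,0]]'>/dev/null; python3 s.py
python3 -m crank '[[0,0,0.001,0],[0,0,0,0]]'>/dev/null; python3 s.py
```

```text
t10.73 tcp [0.5011 0.188  0.1736] yaw x -162.96 z [ 0.  0. -1.] F [-0.94  0.19 -0.21] M [ 0.017 -0.112 -0.011] w 0.145 j [ 37.9  15.8 -16.4   0.  -57.9 -20.9]
t10.90 tcp [0.5012 0.188  0.1734] yaw x -162.89 z [ 0.001 -0.    -1.   ] F [-2.11  0.16  5.49] M [-0.071  0.571 -0.065] w 0.148 j [ 37.9  15.8 -16.4   0.  -57.8 -20.9]
t11.07 tcp [0.5012 0.188  0.1727] yaw x -162.89 z [ 0.001  0.    -1.   ] F [-1.78  0.51  5.68] M [-0.046  0.748  0.022] w 0.148 j [ 37.9  15.8 -16.5   0.  -57.7 -20.9]
t11.23 tcp [0.5013 0.188  0.1719] yaw x -162.88 z [ 0.001  0.    -1.   ] F [-2.28 -0.36  6.78] M [-0.11   0.767  0.024] w 0.15 j [ 38.   15.8 -16.5   0.  -57.6 -20.9]
```

```bash
python3 -m crank '[[0.0003,0,0.001,0],[0,0,0,0]]'>/dev/null; python3 s.py
python3 -m crank '[[0,0,0.001,0],[0,0,0,0]]'>/dev/null; python3 s.py
python3 -m crank '[[0,0,0.001,0],[0,0,0,0]]'>/dev/null; python3 s.py
```

```text
t11.40 tcp [0.5012 0.188  0.1712] yaw x -162.88 z [ 0.002  0.    -1.   ] F [-1.21 -0.22  7.73] M [-0.096  0.808  0.043] w 0.147 j [ 38.   15.9 -16.6   0.1 -57.4 -20.9]
t11.57 tcp [0.5012 0.188  0.1704] yaw x -162.88 z [ 0.002  0.    -1.   ] F [-1.69 -0.99  9.19] M [-0.126  0.893  0.018] w 0.148 j [ 38.   15.9 -16.7   0.1 -57.3 -20.9]
t11.73 tcp [0.5012 0.188  0.1695] yaw x -162.87 z [ 0.002  0.    -1.   ] F [-2.13 -0.56  8.73] M [-0.142  0.997 -0.039] w 0.149 j [ 38.   16.  -16.8   0.1 -57.2 -20.9]
```

```bash
python3 -m crank '[[0.0003,0,0.001,0],[0,0,0,0]]'>/dev/null; python3 s.py
python3 -m crank '[[0,0,0.001,0],[0,0,0,0]]'>/dev/null; python3 s.py
python3 -m crank '[[0,0,0,0],[0,0,0,0]]'>/dev/null; python3 s.py
```

```text
t11.90 tcp [0.5012 0.1881 0.1688] yaw x -162.86 z [ 0.003  0.001 -1.   ] F [-3.16 -0.41 10.32] M [-0.097  0.978 -0.035] w 0.146 j [ 38.   16.  -16.9   0.1 -57.  -20.9]
t12.07 tcp [0.5012 0.1881 0.168 ] yaw x -162.86 z [ 0.003  0.001 -1.   ] F [-3.23  0.46 10.82] M [-0.108  1.072 -0.03 ] w 0.147 j [ 38.   16.  -16.9   0.1 -56.9 -20.9]
t12.23 tcp [0.5012 0.1881 0.1681] yaw x -162.86 z [ 0.003  0.001 -1.   ] F [-2.4  -0.52 10.03] M [-0.104  1.045  0.049] w 0.147 j [ 38.   16.  -16.9   0.1 -56.9 -20.9]
```

```bash
python3 -m crank '[[0.0003,0,0.001,0],[0,0,0,0]]'>/dev/null; python3 s.py
python3 -m crank '[[0.0002,0,0.0008,0],[0,0,0,0]]'>/dev/null; python3 s.py
python3 -m crank '[[0,0,0,0]]'>/dev/null; python3 s.py
```

```text
t12.40 tcp [0.5012 0.188  0.1672] yaw x -162.85 z [ 0.004  0.001 -1.   ] F [-2.88 -0.47 10.98] M [-0.087  1.013 -0.002] w 0.149 j [ 38.   16.  -17.    0.1 -56.8 -20.9]
t12.57 tcp [0.5012 0.1881 0.1667] yaw x -162.84 z [ 0.004  0.001 -1.   ] F [-1.92  0.41 13.43] M [-0.173  1.065  0.024] w 0.148 j [ 38.   16.1 -17.1   0.1 -56.6 -20.9]
t12.65 tcp [0.5012 0.1881 0.1667] yaw x -162.85 z [ 0.004  0.001 -1.   ] F [-3.55 -0.46 11.75] M [-0.149  0.999 -0.007] w 0.148 j [ 38.   16.1 -17.1   0.1 -56.7 -20.9]
```

```bash
python3 -m crank '[[0,0,0,-0.0175],[0,0,0,-0.0175],[0,0,0,0]]'>/dev/null; python3 s.py
python3 -m crank '[[0,0,0,-0.0175],[0,0,0,-0.0175],[0,0,0,0]]'>/dev/null; python3 s.py
python3 -m crank '[[0,0,0,-0.0175],[0,0,0,0]]'>/dev/null; python3 s.py
```

```text
t12.90 tcp [0.5012 0.1881 0.1668] yaw x -160.81 z [ 0.004  0.001 -1.   ] F [-2.59  0.   13.09] M [-0.158  0.931 -0.057] w 0.147 j [ 38.   16.  -17.1   0.1 -56.7 -18.9]
t13.15 tcp [0.5013 0.1881 0.1668] yaw x -158.80 z [ 0.004  0.001 -1.   ] F [-2.93 -0.36 12.13] M [-0.18   0.965 -0.024] w 0.148 j [ 38.   16.  -17.1   0.1 -56.6 -16.9]
t13.32 tcp [0.5013 0.1881 0.1668] yaw x -157.80 z [ 0.004  0.001 -1.   ] F [-3.1   0.5  12.05] M [-0.172  0.902 -0.009] w 0.144 j [ 38.   16.  -17.1   0.1 -56.6 -15.9]
```

Past the stop: no turning moment now at a yaw where it was −0.55 before. Keeping the press on and turning towards release, at tool yaw about −100.8°.

```bash
python3 -m crank '[[0,0,0,-0.026],[0,0,0,-0.026],[0,0,0,-0.026],[0,0,0,0]]'>/dev/null; python3 s.py
python3 -m crank '[[0,0,0,-0.026],[0,0,0,-0.026],[0,0,0,-0.026],[0,0,0,0]]'>/dev/null; python3 s.py
```

```text
t13.65 tcp [0.5014 0.1881 0.1669] yaw x -153.31 z [ 0.005  0.001 -1.   ] F [-1.81 -0.61 12.24] M [-0.194  0.864  0.007] w 0.143 j [ 38.   16.  -17.1   0.1 -56.6 -11.4]
t13.98 tcp [0.5015 0.1882 0.1669] yaw x -148.84 z [ 0.005  0.001 -1.   ] F [-2.63 -0.05 12.57] M [-0.179  0.789  0.029] w 0.144 j [ 38.   16.  -17.1   0.1 -56.6  -6.9]
```

```bash
python3 -m crank '[[0,0,0,-0.026],[0,0,0,-0.026],[0,0,0,-0.026],[0,0,0,0]]'>/dev/null; python3 s.py
python3 -m crank '[[0,0,0,-0.026],[0,0,0,-0.026],[0,0,0,-0.026],[0,0,0,0]]'>/dev/null; python3 s.py
```

```text
t14.32 tcp [0.5016 0.1882 0.1669] yaw x -144.37 z [ 0.005  0.001 -1.   ] F [-2.29 -0.57 11.2 ] M [-0.195  0.683  0.   ] w 0.146 j [ 38.   16.1 -17.1   0.1 -56.6  -2.4]
t14.65 tcp [0.5017 0.1882 0.167 ] yaw x -139.91 z [ 0.005  0.001 -1.   ] F [-2.24 -0.07 13.  ] M [-0.212  0.717 -0.033] w 0.144 j [ 38.   16.  -17.1   0.1 -56.6   2. ]
```

```bash
python3 -m crank '[[0,0,0,-0.026],[0,0,0,-0.026],[0,0,0,-0.026],[0,0,0,0]]'>/dev/null; python3 s.py
python3 -m crank '[[0,0,0,-0.026],[0,0,0,-0.026],[0,0,0,-0.026],[0,0,0,0]]'>/dev/null; python3 s.py
```

```text
t14.98 tcp [0.5017 0.1881 0.167 ] yaw x -135.43 z [ 0.005  0.001 -1.   ] F [-1.83 -1.19 11.17] M [-0.282  0.6   -0.026] w 0.146 j [ 38.   16.1 -17.1   0.2 -56.6   6.5]
t15.32 tcp [0.5018 0.1881 0.167 ] yaw x -130.96 z [ 0.005  0.001 -1.   ] F [-0.09 -0.81 10.94] M [-0.361  0.568 -0.048] w 0.145 j [ 38.   16.1 -17.1   0.2 -56.6  11. ]
```

```bash
python3 -m crank '[[0,0,0,-0.026],[0,0,0,-0.026],[0,0,0,-0.026],[0,0,0,0]]'>/dev/null; python3 s.py
python3 -m crank '[[0,0,0,-0.026],[0,0,0,-0.026],[0,0,0,-0.026],[0,0,0,0]]'>/dev/null; python3 s.py
```

```text
t15.65 tcp [0.5018 0.1881 0.167 ] yaw x -126.49 z [ 0.005  0.001 -1.   ] F [-1.17 -0.83 11.64] M [-0.458  0.53   0.007] w 0.148 j [ 38.   16.1 -17.1   0.2 -56.6  15.4]
t15.98 tcp [0.5019 0.188  0.167 ] yaw x -122.02 z [ 0.006  0.001 -1.   ] F [-0.83 -0.81 11.73] M [-0.538  0.441 -0.025] w 0.147 j [ 38.   16.1 -17.1   0.2 -56.6  19.9]
```

```bash
python3 -m crank '[[0,0,0,-0.026],[0,0,0,-0.026],[0,0,0,-0.026],[0,0,0,0]]'>/dev/null; python3 s.py
python3 -m crank '[[0,0,0,-0.026],[0,0,0,-0.026],[0,0,0,-0.026],[0,0,0,0]]'>/dev/null; python3 s.py
```

```text
t16.32 tcp [0.5019 0.1879 0.1671] yaw x -117.55 z [ 0.006  0.001 -1.   ] F [-0.22 -2.26 11.15] M [-0.59   0.41  -0.042] w 0.148 j [ 38.   16.1 -17.1   0.2 -56.6  24.4]
t16.65 tcp [0.502  0.1879 0.167 ] yaw x -113.09 z [ 0.006  0.001 -1.   ] F [-0.98 -1.9  11.22] M [-0.606  0.324 -0.082] w 0.148 j [ 38.   16.1 -17.1   0.2 -56.6  28.8]
```

```bash
python3 -m crank '[[0,0,0,-0.026],[0,0,0,-0.026],[0,0,0,-0.026],[0,0,0,0]]'>/dev/null; python3 s.py
python3 -m crank '[[0,0,0,-0.026],[0,0,0,-0.026],[0,0,0,-0.026],[0,0,0,0]]'>/dev/null; python3 s.py
python3 - <<'E'
from h import *
for n in("side","top"):
    c=capture(n);np.savez(f"{n}5.npz",**c);cv2.imwrite(f"pics/{n}5.png",c["pixels"][:,:,::-1])
b=cv2.resize(cv2.imread("pics/side5.png")[190:300,180:290],(550,550),interpolation=cv2.INTER_CUBIC)
cv2.imwrite("pics/c5.png",b)
E
```

```text
t16.98 tcp [0.502  0.1878 0.1671] yaw x -108.61 z [ 0.006  0.001 -1.   ] F [-1.23 -2.62 11.49] M [-0.706  0.219 -0.059] w 0.146 j [ 38.   16.1 -17.1   0.2 -56.6  33.3]
t17.32 tcp [0.5021 0.1878 0.1671] yaw x -104.15 z [ 0.006  0.001 -1.   ] F [-0.74 -2.63 11.66] M [-0.729  0.216 -0.011] w 0.147 j [ 38.   16.1 -17.1   0.2 -56.6  37.8]
```

View pics/c5.png

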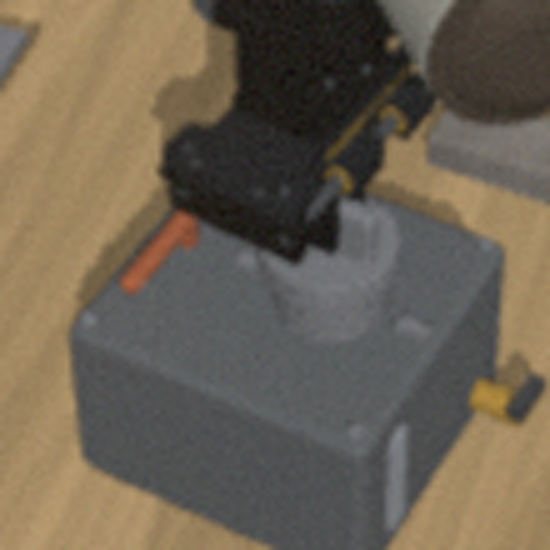

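```bash
python3 -m crank '[[0,0,0,-0.02],[0,0,0,-0.02],[0,0,0,-0.02],[0,0,0,0]]'>/dev/null; python3 s.py
python3 -m crank '[[0,0,-0.002,0],[0,0,-0.002,0],[0,0,-0.002,0],[0,0,-0.002,0],[0,0,0,0]]'>/dev/null; python3 s.py
python3 -m crank '[[0,0,-0.002,0],[0,0,-0.002,0],[0,0,0,0]]'>/dev/null; python3 s.py
```

```text
t17.75 tcp [0.5021 0.1878 0.1671] yaw x -100.72 z [ 0.006  0.001 -1.   ] F [ 0.04 -1.38 11.92] M [-0.835  0.178 -0.071] w 0.151 j [ 38.   16.1 -17.1   0.2 -56.6  41.2]
t18.17 tcp [0.5018 0.1878 0.1738] yaw x -100.80 z [ 0.005  0.001 -1.   ] F [ 2.84 -1.79  5.68] M [-0.861 -0.819  0.013] w 0.15 j [ 37.9  15.7 -16.5   0.2 -57.6  41.2]
t18.42 tcp [0.5003 0.1879 0.1762] yaw x -100.84 z [ 0.001  0.001 -1.   ] F [ 2.21 -0.2   2.93] M [-0.237 -0.619  0.029] w 0.149 j [ 38.   15.5 -16.3  -0.  -58.1  41.2]
```

```bash
python3 -m crank '[[0,-0.0007,-0.002,0],[0,0,-0.002,0],[0,0,0,0]]'>/dev/null; python3 s.py
python3 -m crank '[[0,0,-0.002,0],[0,0,-0.002,0],[0,0,-0.002,0],[0,0,0,0]]'>/dev/null; python3 s.py
python3 -m crank '[[0,0,-0.002,0],[0,0,-0.002,0],[0,0,-0.002,0],[0,0,0,0]]'>/dev/null; python3 s.py
```

```text
t18.67 tcp [0.4997 0.1875 0.1791] yaw x -100.86 z [-0.002 -0.    -1.   ] F [-0.48 -0.06 -0.  ] M [ 0.036 -0.04  -0.013] w 0.148 j [ 37.9  15.4 -16.   -0.1 -58.8  41.2]
t19.00 tcp [0.5003 0.1874 0.1857] yaw x -100.85 z [-0.001 -0.    -1.   ] F [ 0.24  1.05 -1.68] M [-0.043  0.099 -0.058] w 0.143 j [ 37.9  15.  -15.4  -0.  -59.6  41.2]
t19.33 tcp [0.5009 0.1876 0.1923] yaw x -100.84 z [ 0.001  0.    -1.   ] F [ 0.09 -0.14 -2.18] M [-0.101  0.118  0.044] w 0.151 j [ 37.9  14.7 -14.9   0.  -60.4  41.2]
```

The cap is free; Fz shows its weight. Raising it and taking a look.

```bash
python3 -m crank '[[0,0,-0.005,0],[0,0,-0.01,0],[0,0,-0.012,0],[0,0,-0.01,0],[0,0,-0.005,0]]'>/dev/null; python3 -m crank '[[0,0,-0.002,0],[0,0,0,0],[0,0,0,0]]'>/dev/null
python3 - <<'E'
from h import *
go(.523,-.2195)
for n in("side","top"):
    c=capture(n);np.savez(f"{n}6.npz",**c);cv2.imwrite(f"pics/{n}6.png",c["pixels"][:,:,::-1])
b=cv2.resize(cv2.imread("pics/side6.png")[160:300,170:310],(560,560),interpolation=cv2.INTER_CUBIC)
cv2.imwrite("pics/c6.png",b)
E
```

```text
t20.00 tcp [0.5003 0.1874 0.2354] yaw x -100.85 z [-0.001 -0.    -1.   ] F [ 0.62  0.11 -0.98] M [-0.099  0.104  0.021] w 0.141 j [ 37.9  12.7 -11.1  -0.  -66.3  41.2]
tool shift [ 0.3954 -0.0989  0.    ] n 11 per row [ 0.0359 -0.009   0.    ] turn deg 0.00 rad 0.0000
```

View pics/c6.png

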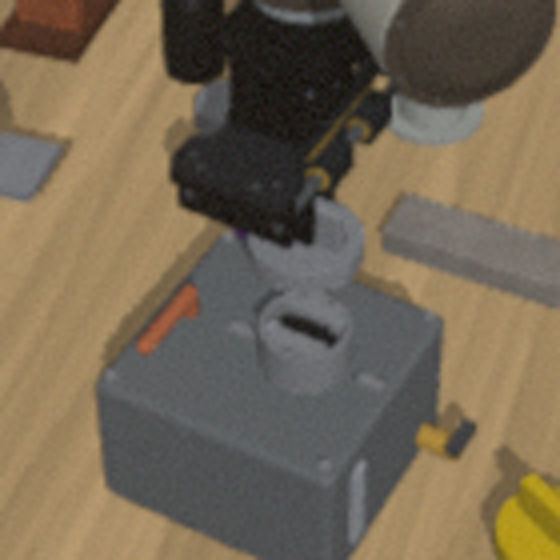

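The cap came out cleanly: it hangs level in the gripper and the neck is open below it. Carrying it above the cup.

```bash
python3 -m crank '[[0.02,-0.005,0,0],[0.0359,-0.009,0,0],[0.0359,-0.009,0,0],[0.0359,-0.009,0,0],[0.0359,-0.009,0,0]]'>/dev/null; python3 -m crank '[[0.0359,-0.009,0,0],[0.0359,-0.009,0,0],[0.0359,-0.009,0,0],[0.0359,-0.009,0,0],[0.0359,-0.009,0,0]]'>/dev/null;python3 -m crank '[[0.0359,-0.009,0,0],[0.015,-0.004,0,0],[0,0,0,0],[0,0,0,0]]'>/dev/null
python3 - <<'E'
from h import *
go(.5225,-.2200)
for n in("side","top"):
    c=capture(n);np.savez(f"{n}7.npz",**c);cv2.imwrite(f"pics/{n}7.png",c["pixels"][:,:,::-1])
E
```

```text
t21.27 tcp [ 0.5232 -0.2188  0.2347] yaw x -100.98 z [-0.002  0.001 -1.   ] F [-0.19 -0.42 -2.11] M [-0.061  0.125 -0.014] w 0.14 j [ -6.3  16.   -6.7  -0.  -67.5  85.4]
tool shift [0.0013 0.0005 0.    ] n 1 per row [0.0013 0.0005 0.    ] turn deg 0.00 rad 0.0000
```

Run:
```python
import cv2,numpy as np
a=cv2.resize(cv2.imread("pics/side7.png")[110:210,230:330],(400,400),interpolation=cv2.INTER_CUBIC)
b=cv2.resize(cv2.imread("pics/top7.png")[150:250,260:360],(400,400),interpolation=cv2.INTER_CUBIC)
cv2.imwrite("pics/c7.png",np.hstack([a,b]))
```

```text
(no output)
```

View pics/c7.png

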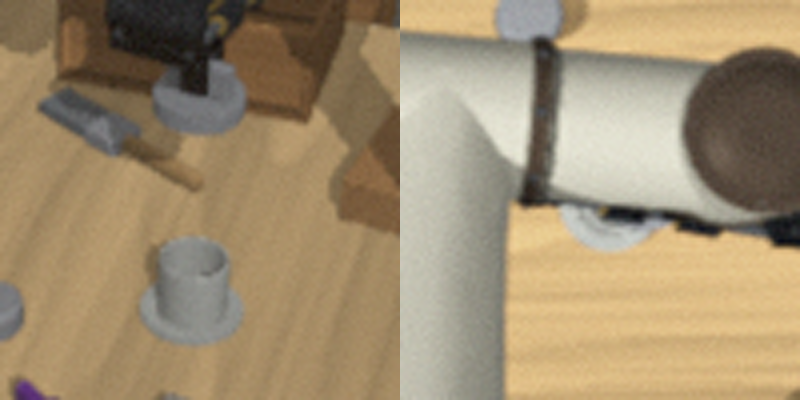

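Run:
```python
from h import *
c=np.load("side7.npz");W=cloud(c);z=W[...,2];rgb=c["pixels"].astype(int)
M=c["world_from_camera"];Ri=M[:3,:3].T
def proj(P):
    q=(np.asarray(P)-M[:3,3])@M[:3,:3]; return np.stack([q[:,0]/q[:,2]*c["fx"]+c["cx"],q[:,1]/q[:,2]*c["fy"]+c["cy"]],1)
grey=(rgb.max(2)-rgb.min(2)<25)&(rgb.mean(2)>85)
def ana(nm,box,zlo,zhi):
    m=np.zeros(z.shape,bool);m[box]=True;m&=grey&(z>zlo)&(z<zhi)
    m=cv2.morphologyEx(m.astype(np.uint8),cv2.MORPH_CLOSE,np.ones((3,3),np.uint8))
    cs=max(cv2.findContours(m,0,1)[0],key=cv2.contourArea).reshape(-1,2)
    print(nm,m.sum(),"cols",cs[:,0].min(),cs[:,0].max(),"rows",cs[:,1].min(),cs[:,1].max());return m
m=ana("cap",(slice(118,150),slice(262,300)),.19,.25)
m2=ana("cup",(slice(160,200),slice(262,298)),.012,.075)
th=np.linspace(0,2*np.pi,361)
def circ(x,y,r,zz): return np.stack([x+r*np.cos(th),y+r*np.sin(th),0*th+zz],1)
s=np.round
for nm,P in(("disc top",circ(.5232,-.2188,.037,.2291)),("skirt foot",circ(.5232,-.2188,.037,.2121)),("cup rim",circ(.5222,-.221,.0305,.060)),("cup foot",circ(.5222,-.221,.0305,.006))):
    p=proj(P);print(nm,"cols",s(p[:,0].min(),1),s(p[:,0].max(),1),"rows",s(p[:,1].min(),1),s(p[:,1].max(),1))
print("px/m:",proj([[.5232,-.2188,.22],[.5332,-.2188,.22],[.5232,-.2088,.22]]))
b=np.hstack([cv2.resize((k*255)[110:200,250:320],(350,450),interpolation=0) for k in(m,m2)]);cv2.imwrite("pics/m7.png",b)
```

```text
cap 241 cols 268 290 rows 129 143
cup 354 cols 266 286 rows 169 191
disc top cols 267.9 291.4 rows 126.3 139.2
skirt foot cols 267.7 291.1 rows 130.8 143.7
cup rim cols 268.8 286.9 rows 169.1 180.2
cup foot cols 268.4 286.0 rows 181.4 192.6
px/m: [[279.50193273 135.05588529]
 [276.454291   134.50637624]
 [278.67616639 136.71718399]]
```

View pics/m7.png

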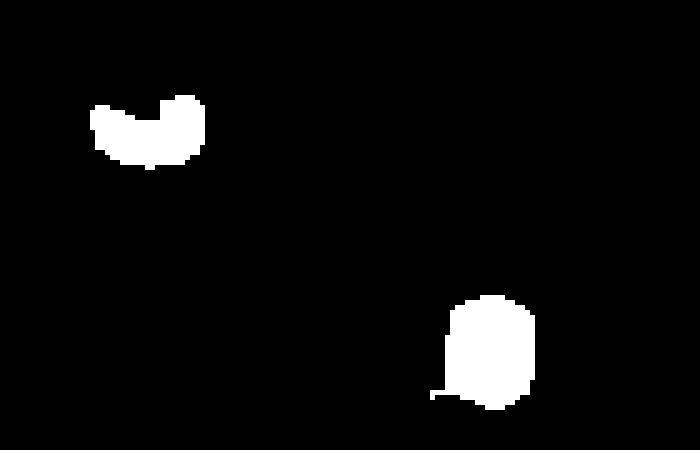

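Using the side camera for the relative check, the cap sits at the TCP and the cup at (0.5222, −0.2210), agreeing within about 1 mm. Moving over it and going down to just above the rim.

```bash
python3 -m crank '[[0.0022,0.0006,0.01,0],[0,0,0.025,0],[0,0,0.03,0],[0,0,0.03,0],[0,0,0.025,0]]'>/dev/null; python3 -m crank '[[0,0,0.01,0],[0,0,0,0],[0,0,0,0],[0,0,0,0]]'>/dev/null
python3 - <<'E'
from h import *
go(.5222,-.2210,.1)
for n in("side","top"):
    c=capture(n);np.savez(f"{n}8.npz",**c);cv2.imwrite(f"pics/{n}8.png",c["pixels"][:,:,::-1])
a=cv2.resize(cv2.imread("pics/side8.png")[130:210,240:320],(560,560),interpolation=cv2.INTER_CUBIC)
cv2.imwrite("pics/c8.png",a)
E
```

```text
t22.12 tcp [ 0.5243 -0.2201  0.1076] yaw x -100.78 z [ 0.004 -0.001 -1.   ] F [-0.06 -1.41 -1.01] M [-0.075  0.13   0.02 ] w 0.144 j [ -6.4  22.7 -16.6   0.  -50.4  85.6]
tool shift [0.0013 0.0019 0.0075] n 1 per row [0.0013 0.0019 0.0075] turn deg 0.00 rad 0.0000
```

View pics/c8.png

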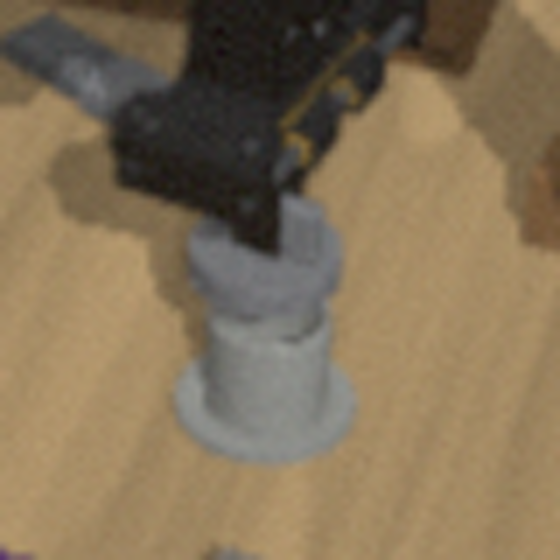

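```bash
python3 -m crank '[[0,0,0,0],[0,0,0,0],[0,0,0,0]]'>/dev/null
python3 -c "
from h import *
go(.5222,-.2210,.1)"
```

```text
t22.47 tcp [ 0.523  -0.2202  0.1064] yaw x -100.85 z [ 0.001 -0.    -1.   ] F [-0.42 -0.91 -2.34] M [-0.124  0.154  0.032] w 0.147 j [ -6.5  22.8 -16.8  -0.  -50.4  85.6]
tool shift [0.0009 0.0006 0.0064] n 1 per row [0.0009 0.0006 0.0064] turn deg 0.00 rad 0.0000
```

The cap hangs centred above the cup's mouth (crop ~265,265 over 268,340). Making the last millimetre of correction and going down in small steps.

```bash
python3 -m crank '[[0.0009,0.0006,0.003,0],[0,0,0.003,0],[0,0,0.003,0],[0,0,0,0],[0,0,0,0]]'>/dev/null; python3 s.py
python3 -m crank '[[0,0,0.002,0],[0,0,0.002,0],[0,0,0,0]]'>/dev/null; python3 s.py
python3 -m crank '[[0,0,0.002,0],[0,0,0.002,0],[0,0,0,0]]'>/dev/null; python3 s.py
```

```text
t22.88 tcp [ 0.5217 -0.2209  0.0963] yaw x -100.85 z [-0.001  0.    -1.   ] F [-0.68 -0.27 -2.37] M [-0.113  0.18  -0.012] w 0.145 j [ -6.6  23.5 -17.4   0.  -49.2  85.7]
t23.13 tcp [ 0.5217 -0.2208  0.0923] yaw x -100.85 z [-0.001  0.    -1.   ] F [-0.85 -0.45 -1.29] M [-0.089  0.137  0.   ] w 0.148 j [ -6.6  23.7 -17.7  -0.  -48.6  85.7]
t23.38 tcp [ 0.5217 -0.2208  0.0883] yaw x -100.86 z [-0.001  0.    -1.   ] F [-0.06  0.16 -1.67] M [-0.105  0.115 -0.011] w 0.144 j [ -6.6  24.  -17.9  -0.  -48.1  85.7]
```

```bash
python3 -m crank '[[0,0,0.002,0],[0,0,0.002,0],[0,0,0,0]]'>/dev/null; python3 s.py
python3 -m crank '[[0,0,0.002,0],[0,0,0.002,0],[0,0,0,0]]'>/dev/null; python3 s.py
```

```text
t23.63 tcp [ 0.5216 -0.2208  0.0843] yaw x -100.86 z [-0.001  0.    -1.   ] F [ 0.17  0.42 -1.35] M [-0.074  0.154  0.016] w 0.143 j [ -6.6  24.3 -18.1  -0.  -47.6  85.7]
t23.88 tcp [ 0.5217 -0.2209  0.0803] yaw x -100.85 z [-0.001  0.    -1.   ] F [-0.07  0.52 -2.09] M [-0.115  0.116 -0.003] w 0.146 j [ -6.6  24.6 -18.4  -0.  -47.1  85.7]
```

```bash
python3 -m crank '[[0,0,0.002,0],[0,0,0.002,0],[0,0,0,0]]'>/dev/null; python3 s.py
python3 -m crank '[[0,0,0.001,0],[0,0,0.001,0],[0,0,0,0]]'>/dev/null; python3 s.py
```

```text
t24.13 tcp [ 0.5218 -0.2209  0.0763] yaw x -100.85 z [-0.  0. -1.] F [ 1.02 -0.61 -2.86] M [-0.196  0.097 -0.   ] w 0.149 j [ -6.6  24.9 -18.6  -0.  -46.5  85.7]
t24.38 tcp [ 0.5219 -0.2209  0.0746] yaw x -100.84 z [-0.  0. -1.] F [-2.    1.   -1.99] M [-0.148  0.159  0.016] w 0.151 j [ -6.6  25.  -18.7   0.  -46.3  85.7]
```

Skirt is around the cup with no contact forces. The last few millimetres until it rests.

```bash
python3 -m crank '[[0,0,0.001,0],[0,0,0.0005,0],[0,0,0,0]]'>/dev/null; python3 s.py
python3 -m crank '[[0,0,0.0007,0],[0,0,0,0]]'>/dev/null; python3 s.py
python3 -m crank '[[0,0,0.0007,0],[0,0,0,0]]'>/dev/null; python3 s.py
```

```text
t24.63 tcp [ 0.5219 -0.2209  0.0732] yaw x -100.85 z [-0.  0. -1.] F [-0.04  0.08 -2.18] M [-0.149  0.135 -0.029] w 0.149 j [ -6.6  25.1 -18.8  -0.  -46.1  85.7]
t24.80 tcp [ 0.5219 -0.2209  0.0725] yaw x -100.85 z [-0.  0. -1.] F [ 0.18  0.16 -2.03] M [-0.139  0.138 -0.039] w 0.148 j [ -6.6  25.2 -18.8  -0.  -46.   85.7]
t24.97 tcp [ 0.522  -0.2209  0.0718] yaw x -100.85 z [-0.  0. -1.] F [-0.23  0.37 -1.4 ] M [-0.121  0.108  0.019] w 0.145 j [ -6.6  25.2 -18.8  -0.  -45.9  85.7]
```

```bash
python3 -m crank '[[0,0,0.0005,0],[0,0,0,0]]'>/dev/null; python3 s.py
python3 -m crank '[[0,0,0.0005,0],[0,0,0,0]]'>/dev/null; python3 s.py
```

```text
t25.13 tcp [ 0.522  -0.2209  0.0715] yaw x -100.84 z [ 0. -0. -1.] F [-0.62 -0.71 -0.55] M [-0.039  0.267  0.06 ] w 0.149 j [ -6.6  25.2 -18.9   0.  -45.9  85.7]
t25.30 tcp [ 0.522  -0.2209  0.0715] yaw x -100.83 z [ 0. -0. -1.] F [-1.45  1.02  4.01] M [ 0.221  0.685 -0.062] w 0.149 j [ -6.6  25.2 -18.9   0.  -45.9  85.7]
```

```bash
python3 -m crank '[[0,0,0.0005,0],[0,0,0,0]]'>/dev/null; python3 s.py
python3 -m crank '[[0,0,0.0005,0],[0,0,0,0]]'>/dev/null; python3 s.py
```

```text
t25.47 tcp [ 0.522  -0.2209  0.0715] yaw x -100.82 z [ 0. -0. -1.] F [-2.92  2.57  7.12] M [0.476 0.955 0.007] w 0.147 j [ -6.6  25.2 -18.9   0.  -45.9  85.7]
t25.63 tcp [ 0.5221 -0.2209  0.0715] yaw x -100.81 z [ 0.001 -0.    -1.   ] F [-3.18  2.02  9.87] M [0.642 1.167 0.002] w 0.149 j [ -6.5  25.2 -18.9   0.  -45.8  85.7]
```

Landed at TCP z = 0.0715, against 0.0716 predicted. I'll unload, open, check, then retreat.

```bash
python3 -m crank '[[0,0,-0.0013,0],[0,0,0,0]]'>/dev/null; python3 s.py
python3 -m crank '[[0,0,0,0],[0,0,0,0],[0,0,0,0],[0,0,0,0]]' 0.035 >/dev/null; python3 s.py
python3 -m crank '[[0,0,0,0],[0,0,-0.005,0],[0,0,-0.005,0],[0,0,0,0]]'>/dev/null; python3 s.py
python3 - <<'E'
from h import *
c=capture("side");cv2.imwrite("pics/side9.png",c["pixels"][:,:,::-1])
a=cv2.resize(cv2.imread("pics/side9.png")[130:210,240:320],(560,560),interpolation=cv2.INTER_CUBIC)
cv2.imwrite("pics/c9.png",a)
E
```

```text
t25.80 tcp [ 0.5222 -0.2209  0.0715] yaw x -100.84 z [ 0.001 -0.    -1.   ] F [-0.87  1.65  2.88] M [ 0.319  0.453 -0.052] w 0.146 j [ -6.6  25.2 -18.9   0.  -45.8  85.7]
t26.13 tcp [ 0.5219 -0.2209  0.0708] yaw x -100.85 z [-0.  0. -1.] F [-0.5  -0.52  0.4 ] M [-0.088  0.138  0.014] w 0.345 j [ -6.6  25.3 -18.9   0.  -45.8  85.7]
t26.47 tcp [ 0.5229 -0.2211  0.0825] yaw x -100.82 z [ 0.003 -0.001 -1.   ] F [0.54 0.14 0.79] M [-0.067  0.156  0.028] w 0.398 j [ -6.6  24.4 -18.2   0.  -47.2  85.7]
```

View pics/c9.png

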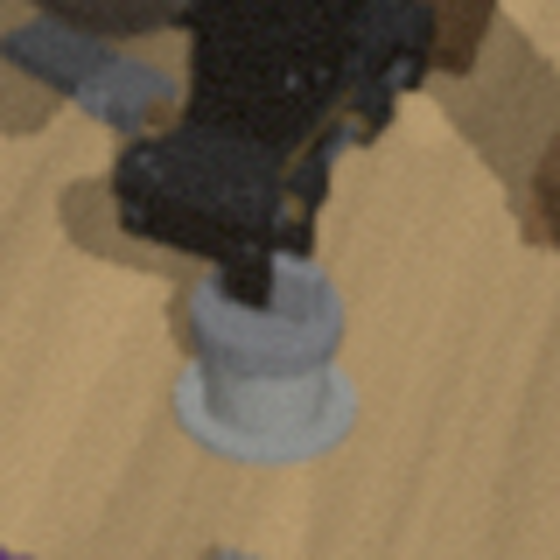

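The cap sits on the cup, its skirt over the rim (crop 265,330), and the fingers are clear. Raising straight up, then a final look from both cameras.

```bash
python3 -m crank '[[0,0,-0.01,0],[0,0,-0.02,0],[0,0,-0.03,0],[0,0,-0.03,0],[0,0,-0.03,0]]'>/dev/null; python3 -m crank '[[-0.03,0.02,0,0],[-0.035,0.02,0,0],[-0.035,0.02,0,0],[-0.035,0.02,0,0],[-0.02,0.02,0,0]]'>/dev/null; python3 -m crank '[[0,0,0,0],[0,0,0,0],[0,0,0,0]]'>/dev/null; python3 s.py
python3 - <<'E'
from h import *
for n in("side","top"):
    c=capture(n);np.savez(n+"10.npz",**c);cv2.imwrite(f"pics/{n}10.png",c["pixels"][:,:,::-1])
    W=cloud(c);z=W[...,2]
    m=(abs(W[...,0]-.522)<.042)&(abs(W[...,1]+.2205)<.042)
    d=m&(z>.058)&(z<.075);b=m&(z>.083)&(z<.105)
    P=W[d];A=np.c_[P[:,:2]-P[:,:2].mean(0),np.ones(len(P))];k=np.linalg.lstsq(A,P[:,2],rcond=None)[0]
    print(n,"disc",d.sum(),P.mean(0).round(4),"tilt deg",np.degrees(k[:2]).round(1),"bar",b.sum(),W[b].mean(0).round(4))
a=cv2.resize(cv2.imread("pics/side10.png")[100:320,160:340],(491,600),interpolation=cv2.INTER_CUBIC)
b=cv2.resize(cv2.imread("pics/top10.png")[120:270,130:350],(300,205))
a=np.hstack([a,cv2.copyMakeBorder(b,0,395,0,0,0)]);cv2.imwrite("pics/c10.png",a)
E
```

```text
t27.60 tcp [ 0.4533 -0.0498  0.2019] yaw x -100.81 z [ 0.001  0.    -1.   ] F [0.47 0.09 0.91] M [-0.065  0.144 -0.012] w 0.4 j [ 14.3   6.4 -24.    0.  -59.5  64.9]
side disc 130 [ 0.5308 -0.2013  0.0665] tilt deg [ 0.4 -5.8] bar 0 [nan nan nan]
top disc 304 [ 0.5241 -0.2171  0.0649] tilt deg [-0.6  1.2] bar 72 [ 0.5236 -0.2169  0.094 ]<stdin>:8: RuntimeWarning: Mean of empty slice.
  ret = um.true_divide(
```

View pics/c10.png

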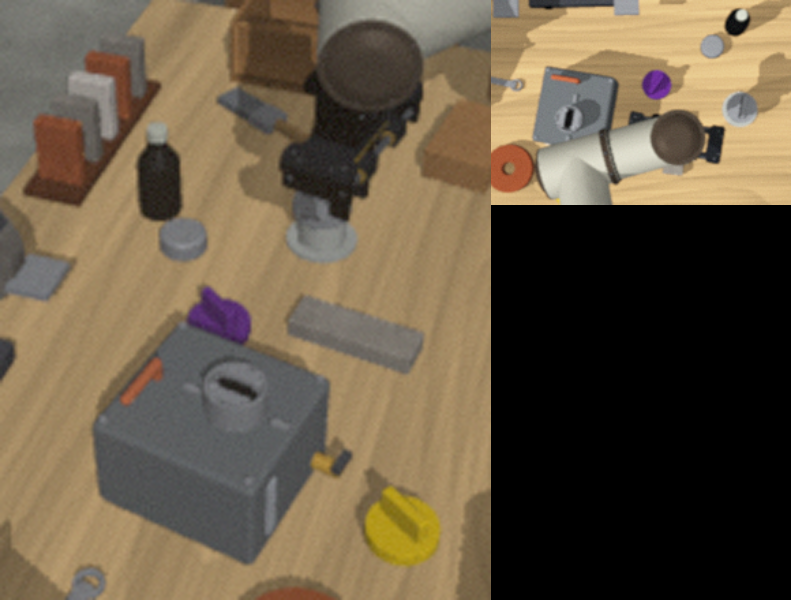

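From above, the disc is at z ≈ 65 mm (66 expected) and level within about 1°. The bar top is at z ≈ 94 mm (96 expected). The tool is well clear and the other objects look unmoved, so I'm handing in.

```bash
python3 -c "
from station import finish_job
print(finish_job())"
```

```text
the job is handed in; nothing more can be done
None
```

The cap is off the tank and sitting on the drip cup, bar up. I handed the job in at about 28 s of the 72 s allowed.

**What I did**
- **First stop:** I turned the cap anticlockwise without pressing and felt the stop after about 21°, at most 0.55 N m. I backed off and regripped there.
- **Release:** I pressed about 7 mm down at about 12 N and turned past the stop with almost no turning moment. I kept the press on until the bar lined up with the ribs, then lifted the cap off.
- **Setting down:** I lowered it onto the cup in small steps with up to about 10 N of contact. I then eased off the load, opened the gripper and moved clear.

**Last checks**
- **From above:** the disc top measured about 65 mm (66 expected) and the bar top about 94 mm (96 expected). The cap was level within about 1°, which is as close as the camera can tell.
- **Other things:** those visible in the last pictures looked unmoved by eye. The carton was only partly in view and I did not measure any of them.

**Checks that disagreed or failed**
- **Sideways load:** while turning and pressing, the wrist moment rose to about 1.1 N m with 2–3 N sideways, because the turning axis was 1–2 mm off. I nudged the tool to relieve it.
- **Side camera:** in the last side view the arm hid most of the cap, so its tilt reading of about 6° is not usable. An earlier side picture, taken just after I let go, showed the cap sitting over the rim.

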